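Load the snap-fastener press with its ratchet rail

ROBOT

A 7-joint arm with a two-finger parallel gripper is mounted at the origin on the work surface. World frame = base frame: x ahead of the robot, y to its left, z up, the work surface at z = 0. Lengths are in m, angles in rad, forces in N, time in s.
With the tool pointing down it reaches from about 0.425 to 0.825 m from the base axis. Payload 3.6 kg.
Tool frame: the origin (TCP) lies midway between the tips of the shut fingers; the grasp point (between the pads) lies 19 mm behind it; z points along the fingers, y is the direction in which the jaws open and shut (so a half turn about z gives the same grasp; the last joint's range is limited). The gripper opens to 93 mm and grips with 3 to 60 N. Pads are 15 mm wide; open, the fingers measure 128 mm over their backs; the gripper's body (75 mm by 188 mm) begins 65 mm behind the grasp point.
Start: joints at [-1.139, 0.615, -0.013, 1.423, 0.008, 1.103, -0.04], TCP at [0.288, 0.583, 0.219] pointing down, gripper open.
Joint ranges: [-3.12, 3.12], [-0.3, 2.06], [-1.34, 1.32], [0.26, 2.42], [-1.36, 4.5], [0.01, 1.98], [-2.84, 2.84]. Speed limits (rad/s): [2.79, 2.79, 3.14, 3.14, 3.14, 3.14, 3.14].

INTERFACE

Orientations are given as [roll, pitch, yaw] about the fixed x, y, z axes, in that order (R = Rz(yaw) Ry(pitch) Rx(roll)).
In Python, from cell import * gives the robot as it stands.
- The arm moves only by the shell command python3 -m jog 'ROWS' [OPENING]. ROWS is JSON, one flat list of numbers, 6 for each row, row after row: the shift along the tool's x, y, z in cm, then the turn, a rotation vector about the tool's x, y, z in degrees. A call has 1 to 20 rows; each row shifts and turns the pose as measured when the row begins, along the tool's axes as they then stand; what a row does not reach is not made up. A row lasts 1/10 s, in which the tool goes at most 50 mm and 8.59 degrees, less where a joint would pass 70% of its speed; a pose out of reach is approached as far as the arm can. A call is refused whole if a number of a shift passes 5 or a number of a turn 8.59, either way. A call with a gripper value outside its range is refused whole. OPENING is the gripper's target within -1 to 1 (shut at 1, half-way at 0, fully open at -1), set as the call begins (- or left out, the last holds). The fingers move at their own pace and stop on an object; the grip force is fixed at half the most. Time passes only in rows, so rows that do not move let the fingers close. It gives the time, the measured TCP pose, the force and the opening at its end, in the units of the state.
- get_state(): the state, without advancing time (a new reading comes with each control period).
- grab_frame(name): name is "scene" or "top"; returns (picture, depth): 480x640x3 uint8, blue, green, red; 480x640 float32, m along the optical axis (not along the pixel's ray), 0 where there is no reading.
- camera_info(name): a dict with "fx", "fy", "cx", "cy" (pixels), "dist_coeffs" ([k1, k2, p1, p2, k3] as OpenCV has them; the pictures are not rectified), "R" (3x3) and "t" (3): a world point X has camera coordinates R X + t. Camera axes: x right, y down, z forward; pixel columns grow to the right and rows downward; lengths in m; the calibration is good to about 2 mm. A picture is of the moment at which its call begins. camera_info takes no time and is no camera call.
- close_job(): hands the job in, once; it reports no verdict.
The state is a dict: "t": time; "joint_pos": joint angles; "qvel": joint speeds; "joint_efforts": joint torques, N m; "tcp_pos": TCP position; "eef_rot": TCP orientation; "wrist_force": force on the tool from outside, world axes, zero at the start; "wrist_torque": the same for the moment, N m; "grip_width": opening from 0.0 (shut) to 1.0 (fully open).
Only numpy, scipy, OpenCV 4.12 (cv2) and the standard library are available. Lean on these libraries where they do the work, as an engineer would, in place of code of your own. Each camera call takes 0.05 s, during which the arm holds its last target.

TASK

Raise the press's toothed rail (black handle on top) click by click past the sprung pawl until you feel it come lightly but surely up against the top stop, without straining it, then let go so that the pawl holds it on the highest tooth. Push the die carriage under the raised cup until you feel it seat fully home, with a light firm push. Then press the pawl's red thumb tab down, without forcing it against its stop, so that the cup sinks over the die post and rests on the die; finish clear of the press and leave the spool, the tin and the spray bottle where they stand.

Things in the scene. Friction and masses are not known exactly. Their poses are not given: they have to be found in the camera images.
- press: Fixed grey hand press (base 250 x 170 x 18 mm), turned up to 0.35 rad. Origin at table height. Axes: x away from the operator along the carriage track, y left, z up. The toothed rail stands at x = 0, y = -30 mm (column 130 mm tall); cup and die track at y = +45 mm; the pawl, pivoted at y = -52, z = 90 mm, sticks out right to y = -130 mm.
- top_stop: Small yellow stop block (10 x 18 x 13 mm, origin at its centre) fixed on the far (+x) side of the column. A yellow lug on the rail meets its underside about 2 mm above the height at which the highest tooth latches: a hard end of travel, felt as a rise in the pull. Bring lug and block together with 3 to 15 N (aim at 7), a moment is enough; more than 15 N strains it.
- ram (a joint): Height of the sliding rail in m: 0 lowest, 0.047 at the top stop. The pawl holds it at about 0, 9, 18, 27, 36 or 45 mm (highest tooth). Starts on one of the three lowest. Mass 0.5 kg (varies by a third), damped 150 N per m/s: a slow pull takes 3 to 7 N plus 1 to 5 N growing up each tooth and gone at its click. Unlatched it sinks at 30 mm/s. The cup clears the post only at 45; seated on the die: 22.5.
- handle (a point): Centre of the black handle on top of the rail, moving with it: an upright block 16 mm (press x) by 54 mm (press y) by 42 mm tall, free above and at both sides, on a steel arm no wider than itself. Pinch it from above across the 16 mm. Axes as the press.
- cup_mouth (a point): Centre of the lower rim of the square press cup (38 mm outside, 28 mm opening, 26 mm deep), which hangs from the rail's arm, opening downwards. Axes as the press.
- pawl (a joint): Angle of the sprung pawl in rad: 0 = fully in the teeth, about 0.20 = clear of them, 0.25 = hard stop. Springs back when let go; flicks out at each click while the rail is pulled up.
- tab (a point): Centre of the upper face of the pawl's red thumb tab (26 mm in press x, 30 mm in press y), 63 mm right of the pivot, about 102 mm above the table, level at rest. Pressed down about 12 to 13 mm it frees the rail, at 16 mm it meets its hard stop. This takes 1 to 4 N; more than 15 N is forcing it.
- carriage (a joint): Travel of the die carriage along press +x in m: starts pulled out (0 to 0.012), 0.055 = fully home against its hard stop, die post centred under the cup. Slides with 1 to 2 N and stays where it is left.
- push_plate (a point): Centre of the near (press -x) face of the carriage's blue upright push plate, 36 mm wide and 34 mm tall (about 32 to 66 mm above the table), 8 mm thick. Push it towards press +x; when home this face is 106 mm in front (-x) of the cup's centre line. Seat it with 3 to 15 N at the stop (aim at 7), a moment is enough; more than 15 N is too rough.
- die_post (a point): Centre of the top of the steel die post, 22 mm in diameter, standing 18 mm above a 36 mm square shoulder; its top is 74.5 mm above the table. 3 mm clearance all round inside the cup.
- spool: Bystander: thread spool, 42 mm in diameter, 62 mm tall; origin at the centre of its underside.
- pin_tin: Bystander: round tin, 64 mm in diameter, 36 mm tall; origin at the centre of its underside.
- spray: Bystander: spray bottle, 64 mm in diameter, about 170 mm tall; origin at the centre of its underside.

How it is judged:
By the outcome, as a careful person would: the job done as asked, in the order asked, and still so for the second after the job is handed in, with the robot touching nothing.
It also fails if it takes over 72 s, if anything falls off the work surface, if the arm or the gripper's body presses on something with over 40 N, if the wrist force passes 120 N, or if a joint passes its speed limit or range.

## Working session

There is one attempt and no reset: what is moved stays moved. The work goes in short steps, Python scripts to look and compute and a shell command to move; the robot and the scene stay as the last step left them, time stands still between calls to the robot, and variables do not carry over. Pictures are saved under pics/ and viewed, and the job is handed in when it is done.

```bash
mkdir -p pics; ls; python3 - <<'E'
from cell import *
import cv2
s=get_state();print({k:s[k] for k in('t','tcp_pos','eef_rot','wrist_force','grip_width')})
import numpy as np
for n in('scene','top'):
    p,d=grab_frame(n);cv2.imwrite(f'pics/{n}0.png',p);np.savez(f'{n}0.npz',p=p,d=d)
    c=camera_info(n);print(n,c)
E
```

```text
pics
{'t': 0.0, 'tcp_pos': array([0.28750068, 0.58205914, 0.2174566 ]), 'eef_rot': array([-3.13896894e+00,  3.75884788e-05,  2.68284969e+00]), 'wrist_force': array([ 0.18274738,  1.11442517, -0.33925214]), 'grip_width': 0.9976323540245078}
scene {'fx': 448.2566460078371, 'fy': 448.2566460078371, 'cx': 321.202795047771, 'cy': 248.49113021573294, 'dist_coeffs': array([-0.03795047,  0.        ,  0.        ,  0.        ,  0.        ]), 'R': array([[ 0.84620103,  0.53285576,  0.00292495],
       [ 0.40937354, -0.64657179, -0.64370663],
       [-0.34111159,  0.54590261, -0.76526677]]), 't': array([-0.54453341, -0.14382789,  1.07785529])}
top {'fx': 566.86206962534, 'fy': 566.86206962534, 'cx': 327.19875650409534, 'cy': 240.07377560862747, 'dist_coeffs': array([-0.00508219,  0.        ,  0.        ,  0.        ,  0.        ]), 'R': array([[ 0.02313791, -0.99966723,  0.01140466],
       [-0.98782769, -0.02461612, -0.15359201],
       [ 0.15382164, -0.00771204, -0.98806853]]), 't': array([0.02852451, 0.62519683, 0.95913919])}
```

View pics/scene0.png

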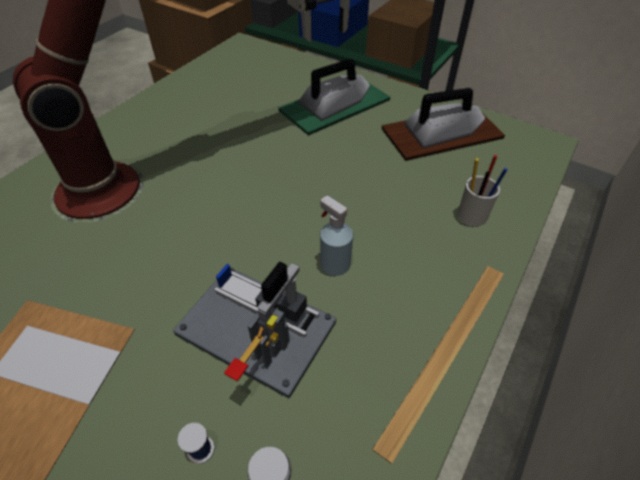

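View pics/top0.png

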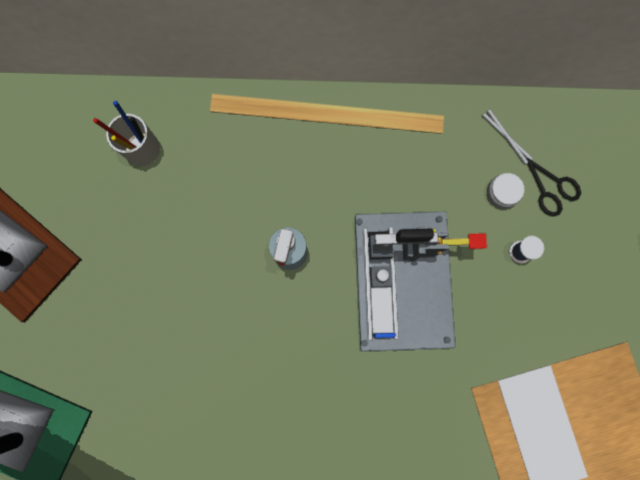

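```bash
cat > h.py <<'E'
from cell import *
import cv2, numpy as np
def cam(n):
    c=camera_info(n);K=np.array([[c['fx'],0,c['cx']],[0,c['fy'],c['cy']],[0,0,1]]);return K,np.array(c['dist_coeffs']),np.array(c['R']),np.array(c['t'])
def ray(n,uv):
    K,D,R,t=cam(n);x=cv2.undistortPoints(np.array(uv,float).reshape(-1,1,2),K,D).reshape(-1,2)
    return -R.T@t,(R.T@np.c_[x,np.ones(len(x))].T).T
def atz(n,uv,z):
    o,d=ray(n,uv);return o+d*((z-o[2])/d[:,2])[:,None]
def cloud(n,d):
    v,u=np.mgrid[0:480,0:640];o,r=ray(n,np.c_[u.ravel(),v.ravel()])
    P=o+r*d.ravel()[:,None];P[d.ravel()<=0]=np.nan
    return P.reshape(480,640,3)
def proj(n,P):
    K,D,R,t=cam(n);return cv2.projectPoints(np.array(P,float).reshape(-1,3),cv2.Rodrigues(R)[0],t,K,D)[0].reshape(-1,2)
E
python3 - <<'E'
from h import *
for n,(u0,u1,v0,v1) in dict(top=(345,505,195,365),scene=(165,345,250,410)).items():
    z=np.load(n+'0.npz');p=z['p'];P=cloud(n,z['d']);np.save(n+'P.npy',P)
    c=p[v0:v1,u0:u1];cv2.imwrite(f'pics/{n}0c.png',cv2.resize(np.clip(c*1.6,0,255).astype('uint8'),None,fx=3.5 if n=='top' else 3.7,fy=3.5 if n=='top' else 3.7,interpolation=cv2.INTER_CUBIC))
    hsv=cv2.cvtColor(p,cv2.COLOR_BGR2HSV)
    box=np.zeros(p.shape[:2],bool);box[v0:v1,u0:u1]=1
    for nm,m in dict(red=((hsv[...,0]<8)|(hsv[...,0]>172))&(hsv[...,1]>180)&(hsv[...,2]>100),blue=(abs(hsv[...,0].astype(int)-118)<10)&(hsv[...,1]>150)&(hsv[...,2]>50),yel=(abs(hsv[...,0].astype(int)-27)<5)&(hsv[...,1]>150)&(hsv[...,2]>120),blk=(hsv[...,2]<25)).items():
        m=m&box;q=P[m];vv,uu=np.nonzero(m)
        if len(q):print(n,nm,m.sum(),'px',uu.mean(),vv.mean(),'med',np.nanmedian(q,0).round(4),'min',np.nanpercentile(q,5,0).round(4),'max',np.nanpercentile(q,95,0).round(4))
E
```

```text
top red 235 px 477.0595744680851 240.6127659574468 med [ 0.6211 -0.209   0.101 ] min [ 0.6107 -0.2218  0.0978] max [ 0.6326 -0.1967  0.104 ]
top blue 86 px 384.4651162790698 335.06976744186045 med [ 0.4603 -0.0586  0.0647] min [ 0.4568 -0.0724  0.0612] max [ 0.464  -0.0422  0.0674]
top yel 128 px 454.609375 241.09375 med [ 0.6198 -0.1719  0.0999] min [ 0.6162 -0.1922  0.0969] max [ 0.6237 -0.1494  0.1031]
top blk 91 px 411.2307692307692 239.15384615384616 med [ 0.6065 -0.0839  0.1892] min [ 0.6051 -0.1069  0.1771] max [ 0.6122 -0.0634  0.1977]
scene red 281 px 235.61565836298934 369.0711743772242 med [ 0.6232 -0.2106  0.1019] min [ 0.6124 -0.2228  0.1   ] max [ 0.6341 -0.1976  0.1038]
scene blue 71 px 222.26760563380282 272.0422535211268 med [ 0.4633 -0.062   0.0648] min [ 0.4594 -0.0761  0.0606] max [ 0.4657 -0.0458  0.0674]
scene yel 60 px 271.8 320.65 med [ 0.6304 -0.124   0.1299] min [ 0.6256 -0.1315  0.1246] max [ 0.6345 -0.1168  0.1318]
scene blk 815 px 280.48220858895706 292.5963190184049 med [ 0.6226 -0.0845  0.1816] min [ 0.6107 -0.1162  0.0308] max [ 0.6426 -0.0454  0.2003]
```

View pics/top0c.png

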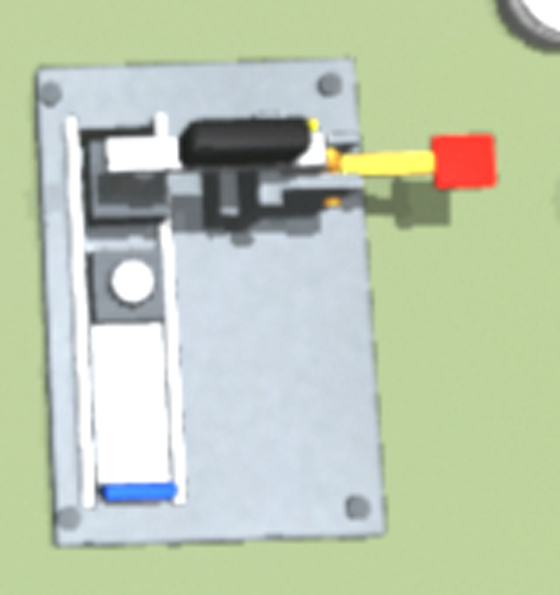

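View pics/scene0c.png

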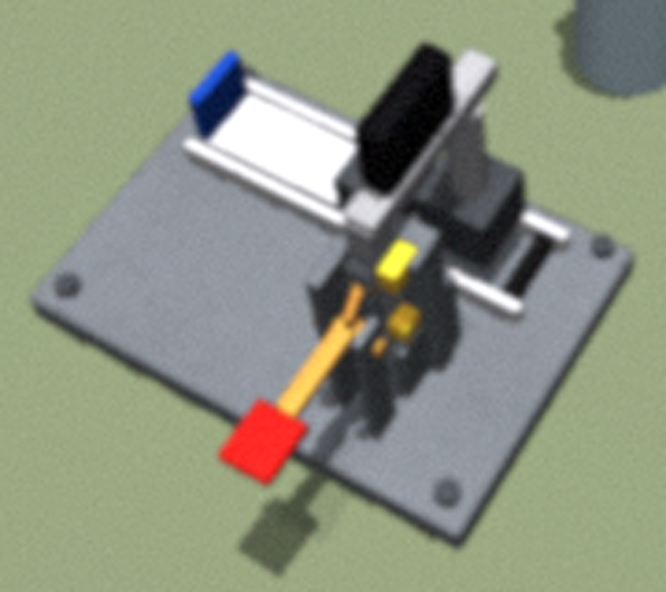

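```bash
python3 - <<'E'
from h import *
c=np.array([(38,68),(355,60),(385,537),(57,545)])/3.5+[345,195]
T=atz('top',c,0.018);print(T.round(4))
c2=np.array([(633,262),(460,535),(37,298)])/3.7+[165,250]
S=atz('scene',c2,0.018);print('scene far-left,far-right,near-right',S.round(4))
m=T[:,:2]
yaws=[np.arctan2(*(a-b)[::-1]) for a,b in((m[0],m[3]),(m[1],m[2]))]+[np.arctan2(*(a-b)[::-1])-np.pi/2 for a,b in((m[0],m[1]),(m[3],m[2]))]
print(yaws,m.mean(0),np.linalg.norm(m[0]-m[3]),np.linalg.norm(m[0]-m[1]))
P=np.load('topP.npy');Q=np.load('sceneP.npy')
# high points: handle top
for n,X in(('top',P),('scene',Q)):
    mk=(X[...,2]>.17)&(abs(X[...,0]-.61)<.06)&(abs(X[...,1]+.08)<.07)
    q=X[mk];print(n,mk.sum(),np.nanmax(q,0).round(4),np.nanmin(q,0).round(4))
    h=q[q[:,2]>np.nanpercentile(q[:,2],97)-.008]; 
    print(' top pts',h.mean(0).round(4),np.percentile(h,3,0).round(4),np.percentile(h,97,0).round(4), cv2.minAreaRect(h[:,:2].astype('float32')*1000))
E
```

```text
[[ 0.6782 -0.0085  0.018 ]
 [ 0.6868 -0.176   0.018 ]
 [ 0.4392 -0.1891  0.018 ]
 [ 0.4315 -0.0219  0.018 ]]
scene far-left,far-right,near-right [[ 0.684  -0.013   0.018 ]
 [ 0.6911 -0.174   0.018 ]
 [ 0.4477 -0.1872  0.018 ]]
[np.float64(0.05451132244547848), np.float64(0.05274497818447544), np.float64(0.05119766606417886), np.float64(0.04635906342749374)] [ 0.55891876 -0.09885583] 0.24711279300073655 0.16776291321316916
top 456 [ 0.6224 -0.0629  0.2035] [ 0.6048 -0.1163  0.1701]
 top pts [ 0.6136 -0.0897  0.1982] [ 0.6062 -0.1142  0.1948] [ 0.6217 -0.0652  0.2014] ((614.1736450195312, -90.00453186035156), (15.9767427444458, 52.85944747924805), 2.3150651454925537)
scene 591 [ 0.6254 -0.0634  0.2027] [ 0.6071 -0.1172  0.17  ]
 top pts [ 0.6176 -0.0922  0.1984] [ 0.6094 -0.1158  0.1937] [ 0.6244 -0.0666  0.2011] ((616.193603515625, -90.47396087646484), (16.17584800720215, 53.06278991699219), 3.0547895431518555)
```

```bash
cat > go.py <<'E'
from h import *
from scipy.spatial.transform import Rotation as Rn
import sys
def rem(p,yaw):
    s=get_state();R=Rn.from_euler('xyz',s['eef_rot']);G=Rn.from_euler('xyz',[np.pi,0,yaw])
    print('t',s['t'],'tcp',s['tcp_pos'].round(4),'rot',s['eef_rot'].round(4),'F',s['wrist_force'].round(2),'g',s['grip_width'].round(3))
    print('shift cm (tool)',(R.inv().apply(np.array(p)-s['tcp_pos'])*100).round(2),'turn deg',np.degrees((R.inv()*G).as_rotvec()).round(2))
if __name__=='__main__': a=list(map(float,sys.argv[1:]));rem(a[:3],a[3])
E
python3 - <<'E'
from h import *
for n in('top','scene'):
    Q=np.load(n+'P.npy')
    for nm,c in dict(spool=(.6,-.27),tin=(.7,-.25)).items():pass
P=np.load('topP.npy')
for nm,uv in dict(spool=(531,248),tin=(507,191),spray=(284,246)).items():
    print(nm,P[uv[1],uv[0]].round(3))
Q=np.load('sceneP.npy')
for nm,(u,v) in dict(stop=(397,262),lug=(403,322),armend=(370,208),cuptop=(500,185)).items():
    uu,vv=int(u/3.7+165),int(v/3.7+250);print(nm,np.nanmedian(Q[vv-1:vv+2,uu-1:uu+2].reshape(-1,3),0).round(4))
E
python3 -m jog '[0,0,-0.5,0,0,7.6, 0,0,-0.5,0,0,7.6, 0,0,-0.5,0,0,7.6, 0,0,-0.5,0,0,7.6, 0,0,-0.5,0,0,7.6, 0,0,-0.5,0,0,7.6, 0,0,-0.5,0,0,7.6, 0,0,-0.5,0,0,7.6]' -1
python3 go.py .6155 -.0905 .25 1.6208
```

```text
spool [ 0.617 -0.316  0.06 ]
tin [ 0.725 -0.284  0.036]
spray [0.595 0.112 0.168]
stop [ 0.6308 -0.124   0.1298]
lug [ 0.6296 -0.1266  0.0787]
armend [ 0.6193 -0.1223  0.1576]
cuptop [ 0.6263 -0.0428  0.078 ]
t: 0.9
tcp_pos: [0.2856, 0.5786, 0.2523]
eef_rot: [-3.133, 0.015, 1.579]
wrist_force: [-0.3, 0.7, -0.2]
grip_width: 1.002Traceback (most recent call last):
  File "go.py", line 8, in <module>
    if __name__=='__main__': a=list(map(float,sys.argv[1:]));rem(a[:3],a[3])
                                                             ~~~^^^^^^^^^^^^
  File "go.py", line 6, in rem
    print('t',s['t'],'tcp',s['tcp_pos'].round(4),'rot',s['eef_rot'].round(4),'F',s['wrist_force'].round(2),'g',s['grip_width'].round(3))
                                                                                                               ^^^^^^^^^^^^^^^^^^^^^
AttributeError: 'float' object has no attribute 'round'
```

```bash
sed -i "s/,'g',s\['grip_width'\].round(3)/,'g',s['grip_width']/" go.py
python3 go.py .6155 -.0905 .25 1.6208
```

```text
t 0.9 tcp [0.2856 0.5786 0.2523] rot [-3.1329  0.0149  1.5789] F [-0.31  0.75 -0.2 ] g 1.0020400166196781
shift cm (tool) [-67.16  32.46   0.95] turn deg [-0.52  0.84 -2.41]
```

```bash
python3 -m jog '[-4.4,2.1,0,0,0,0, -4.4,2.1,0,0,0,0, -4.4,2.1,0,0,0,0, -4.4,2.1,0,0,0,0, -4.4,2.1,0,0,0,0, -4.4,2.1,0,0,0,0, -4.4,2.1,0,0,0,0, -4.4,2.1,0,0,0,0, -4.4,2.1,0,0,0,0, -4.4,2.1,0,0,0,0, -4.4,2.1,0,0,0,0, -4.4,2.1,0,0,0,0, -3,1.4,0,0,0,0, 0,0,0,0,0,0]'
python3 go.py .6155 -.0905 .25 1.6208
```

```text
t: 2.3
tcp_pos: [0.5602, 0.0077, 0.2504]
eef_rot: [-3.124, 0.02, 1.586]
wrist_force: [-0.5, -0.5, -0.3]
grip_width: 0.999
t 2.3 tcp [0.5602 0.0077 0.2504] rot [-3.1238  0.0202  1.5858] F [-0.55 -0.45 -0.32] g 0.9988212295651007
shift cm (tool) [-9.89  5.39  0.14] turn deg [-1.04  1.14 -2.02]
```

```bash
python3 -m jog '[-3.3,1.8,0,-0.5,0.6,-1, -3.3,1.8,0,-0.5,0.6,-1, -3.3,1.8,0,0,0,0, 0,0,0,0,0,0, 0,0,0,0,0,0]'
python3 go.py .6155 -.0905 .22 1.6208
```

```text
t: 2.8
tcp_pos: [0.6175, -0.0863, 0.2469]
eef_rot: [-3.135, -0.008, 1.628]
wrist_force: [0.3, 0.7, -0.4]
grip_width: 0.999
t 2.8 tcp [ 0.6175 -0.0863  0.2469] rot [-3.1345 -0.0084  1.6283] F [ 0.32  0.72 -0.43] g 0.9992742798254027
shift cm (tool) [-0.43 -0.21  2.69] turn deg [-0.41 -0.48  0.43]
```

```bash
python3 -m jog '[-0.4,-0.2,0,-0.4,-0.5,0.4, 0,0,2,0,0,0, 0,0,2,0,0,0, 0,0,2,0,0,0, 0,0,1.5,0,0,0,0,0,0,0,0,0]'
python3 go.py .6155 -.0905 .163 1.6208
python3 - <<'E'
from h import *
for n,(u0,u1,v0,v1) in dict(top=(345,505,195,365),scene=(165,345,200,360)).items():
    p,d=grab_frame(n);cv2.imwrite(f'pics/{n}1c.png',cv2.resize(np.clip(p[v0:v1,u0:u1]*1.6,0,255).astype('uint8'),None,fx=3,fy=3,interpolation=cv2.INTER_CUBIC))
E
```

```text
t: 3.4
tcp_pos: [0.613, -0.0786, 0.1704]
eef_rot: [3.141, -0.005, 1.634]
wrist_force: [-0.1, -0.9, 0.3]
grip_width: 1.004
t 3.4 tcp [ 0.613  -0.0786  0.1704] rot [ 3.1409 -0.0046  1.6344] F [-0.07 -0.88  0.25] g 1.0044819716085056
shift cm (tool) [-1.2   0.17  0.74] turn deg [ 0.04 -0.26  0.78]
```

View pics/scene1c.png

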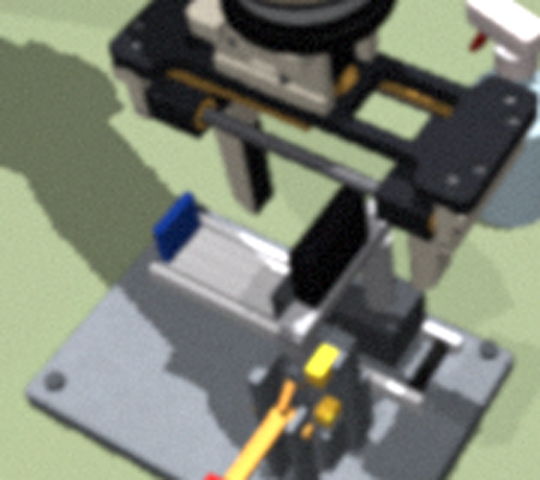

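View pics/top1c.png

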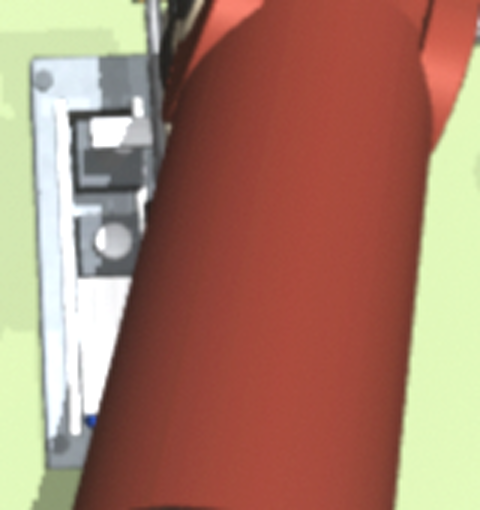

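```bash
python3 -m jog '[-0.6,0.1,0.4,0,0,0, -0.6,0.1,0.4,0,0,0, 0,0,0,0,0,0]'
python3 go.py .6155 -.0905 .163 1.6208
```

```text
t: 3.8
tcp_pos: [0.6192, -0.0918, 0.1672]
eef_rot: [3.131, -0.002, 1.636]
wrist_force: [-0.8, 0.3, -0.1]
grip_width: 1.002
t 3.8 tcp [ 0.6192 -0.0918  0.1672] rot [ 3.1309e+00 -2.1000e-03  1.6356e+00] F [-0.81  0.33 -0.08] g 1.0019513419991897
shift cm (tool) [ 0.15 -0.37  0.41] turn deg [ 0.61 -0.13  0.85]
```

```bash
python3 -m jog '[0.1,-0.35,0.4,0.6,0,0.8, 0,0,0,0,0,0]'
python3 go.py .6155 -.0905 .163 1.6208;python3 -m jog '[0,0,0,0,0,0]';python3 go.py .6155 -.0905 .163 1.6208
```

```text
t: 4.0
tcp_pos: [0.6157, -0.0918, 0.1634]
eef_rot: [3.141, -0.002, 1.619]
wrist_force: [0.6, -0.2, 0.5]
grip_width: 0.999
t 4.0 tcp [ 0.6157 -0.0918  0.1634] rot [ 3.1412e+00 -2.0000e-03  1.6191e+00] F [ 0.56 -0.24  0.54] g 0.9993265398507996
shift cm (tool) [ 0.13 -0.01  0.04] turn deg [ 0.02 -0.12 -0.1 ]
t: 4.1
tcp_pos: [0.6158, -0.0918, 0.1635]
eef_rot: [3.141, -0.002, 1.619]
wrist_force: [0.1, -0.2, 0.5]
grip_width: 0.999
t 4.1 tcp [ 0.6158 -0.0918  0.1635] rot [ 3.1409e+00 -2.0000e-03  1.6190e+00] F [ 0.11 -0.22  0.55] g 0.9994422998988302
shift cm (tool) [ 0.13 -0.02  0.05] turn deg [ 0.04 -0.11 -0.11]
```

Pose is good and readings are steady; close on the handle.

```bash
python3 -m jog '[0,0,0,0,0,0,0,0,0,0,0,0,0,0,0,0,0,0,0,0,0,0,0,0,0,0,0,0,0,0,0,0,0,0,0,0,0,0,0,0,0,0,0,0,0,0,0,0]' 1; python3 go.py .6155 -.0905 .163 1.6208
```

```text
t: 4.9
tcp_pos: [0.616, -0.0913, 0.1637]
eef_rot: [3.141, -0.002, 1.62]
wrist_force: [0.2, -0.4, -0.5]
grip_width: 0.363
t 4.9 tcp [ 0.616  -0.0913  0.1637] rot [ 3.1406e+00 -2.2000e-03  1.6196e+00] F [ 0.18 -0.45 -0.48] g 0.3630216300312635
shift cm (tool) [ 0.09 -0.04  0.07] turn deg [ 0.06 -0.13 -0.07]
```

```bash
python3 -m jog '[0,0,0,0,0,0,0,0,0,0,0,0,0,0,0,0,0,0,0,0,0,0,0,0,0,0,0,0,0,0]' ; python3 -m jog '[0,0,0,0,0,0,0,0,0,0,0,0]'
```

```text
t: 5.4
tcp_pos: [0.6158, -0.0913, 0.1636]
eef_rot: [3.141, -0.002, 1.622]
wrist_force: [-1.0, -0.4, 0.8]
grip_width: 0.171
t: 5.6
tcp_pos: [0.6158, -0.0914, 0.1637]
eef_rot: [3.141, -0.002, 1.622]
wrist_force: [0.4, -0.8, 1.4]
grip_width: 0.169
```

```bash
python3 -m jog '[0,0,-0.1,0,0,0,0,0,-0.1,0,0,0]' ; python3 -m jog '[0,0,-0.1,0,0,0,0,0,-0.1,0,0,0]'; python3 -m jog '[0,0,-0.1,0,0,0,0,0,-0.1,0,0,0]'; python3 -m jog '[0,0,-0.1,0,0,0,0,0,-0.1,0,0,0]'; python3 -m jog '[0,0,-0.1,0,0,0,0,0,-0.1,0,0,0]'; python3 -m jog '[0,0,-0.1,0,0,0,0,0,-0.1,0,0,0]'
```

```text
t: 5.8
tcp_pos: [0.6157, -0.0914, 0.164]
eef_rot: [-3.141, -0.001, 1.622]
wrist_force: [1.2, -1.3, -6.0]
grip_width: 0.171
t: 6.0
tcp_pos: [0.6157, -0.0914, 0.1644]
eef_rot: [-3.141, -0.001, 1.622]
wrist_force: [1.6, -0.3, -7.6]
grip_width: 0.17
t: 6.2
tcp_pos: [0.6157, -0.0913, 0.1651]
eef_rot: [-3.14, -0.001, 1.621]
wrist_force: [2.3, -1.0, -9.8]
grip_width: 0.173
t: 6.4
tcp_pos: [0.6157, -0.0914, 0.1661]
eef_rot: [-3.14, -0.001, 1.621]
wrist_force: [2.4, -1.8, -10.8]
grip_width: 0.172
t: 6.6
tcp_pos: [0.6157, -0.0914, 0.1675]
eef_rot: [-3.139, -0.001, 1.621]
wrist_force: [3.8, -1.0, -12.5]
grip_width: 0.175
t: 6.8
tcp_pos: [0.6157, -0.0914, 0.1688]
eef_rot: [-3.139, -0.0, 1.621]
wrist_force: [3.6, -1.8, -12.9]
grip_width: 0.172
```

```bash
for i in 1; do python3 -m jog '[0,0,-0.1,0,0,0,0,0,-0.1,0,0,0]' ; python3 -m jog '[0,0,-0.1,0,0,0,0,0,-0.1,0,0,0]'; python3 -m jog '[0,0,-0.1,0,0,0,0,0,-0.1,0,0,0]'; python3 -m jog '[0,0,-0.1,0,0,0,0,0,-0.1,0,0,0]'; python3 -m jog '[0,0,-0.1,0,0,0,0,0,-0.1,0,0,0]'; python3 -m jog '[0,0,-0.1,0,0,0,0,0,-0.1,0,0,0]'; done | grep -v rot
```

```text
t: 7.0
tcp_pos: [0.6157, -0.0914, 0.1705]
wrist_force: [2.5, -1.3, -11.5]
grip_width: 0.175
t: 7.2
tcp_pos: [0.6157, -0.0914, 0.1734]
wrist_force: [1.4, -0.8, -8.6]
grip_width: 0.166
t: 7.4
tcp_pos: [0.6157, -0.0914, 0.1762]
wrist_force: [3.6, -2.2, -12.7]
grip_width: 0.169
t: 7.6
tcp_pos: [0.6157, -0.0914, 0.1777]
wrist_force: [2.6, -2.5, -13.4]
grip_width: 0.17
t: 7.8
tcp_pos: [0.6157, -0.0914, 0.1791]
wrist_force: [3.3, -1.1, -11.0]
grip_width: 0.168
t: 8.0
tcp_pos: [0.6157, -0.0914, 0.1819]
wrist_force: [2.2, -1.7, -9.2]
grip_width: 0.174
```

```bash
for i in 1; do python3 -m jog '[0,0,-0.1,0,0,0,0,0,-0.1,0,0,0]' ; python3 -m jog '[0,0,-0.1,0,0,0,0,0,-0.1,0,0,0]'; python3 -m jog '[0,0,-0.1,0,0,0,0,0,-0.1,0,0,0]'; python3 -m jog '[0,0,-0.1,0,0,0,0,0,-0.1,0,0,0]'; python3 -m jog '[0,0,-0.1,0,0,0,0,0,-0.1,0,0,0]';  done | grep -v rot; python3 - <<'E'
from h import *
p,d=grab_frame('scene');np.savez('s2.npz',p=p,d=d);u0,u1,v0,v1=165,345,200,360
cv2.imwrite(f'pics/s2c.png',cv2.resize(np.clip(p[v0:v1,u0:u1]*1.6,0,255).astype('uint8'),None,fx=4,fy=3.7,interpolation=cv2.INTER_CUBIC))
E
```

```text
t: 8.2
tcp_pos: [0.6157, -0.0914, 0.1848]
wrist_force: [4.0, -1.8, -13.3]
grip_width: 0.173
t: 8.4
tcp_pos: [0.6157, -0.0914, 0.1865]
wrist_force: [3.5, -1.6, -13.9]
grip_width: 0.171
t: 8.6
tcp_pos: [0.6157, -0.0914, 0.1879]
wrist_force: [3.1, -1.2, -13.0]
grip_width: 0.169
t: 8.8
tcp_pos: [0.6157, -0.0913, 0.1904]
wrist_force: [2.5, -0.8, -9.9]
grip_width: 0.171
t: 9.0
tcp_pos: [0.6157, -0.0914, 0.1935]
wrist_force: [3.0, -1.5, -11.9]
grip_width: 0.172
```

View pics/s2c.png

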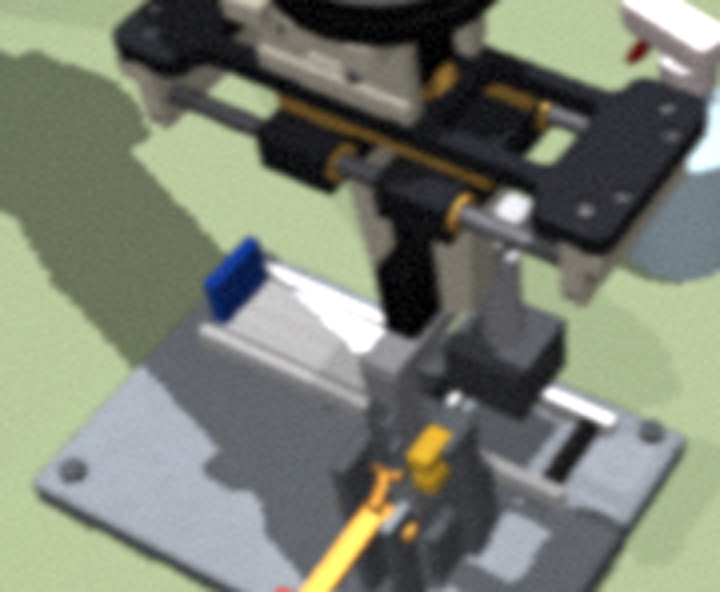

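```bash
for i in 1; do python3 -m jog '[0,0,-0.1,0,0,0]' ; python3 -m jog '[0,0,-0.1,0,0,0]'; python3 -m jog '[0,0,-0.1,0,0,0]';python3 -m jog '[0,0,-0.1,0,0,0]';python3 -m jog '[0,0,-0.1,0,0,0]'; done | grep -v rot
```

```text
t: 9.15
tcp_pos: [0.6157, -0.0914, 0.1945]
wrist_force: [3.2, -2.6, -12.9]
grip_width: 0.166
t: 9.25
tcp_pos: [0.6157, -0.0914, 0.1953]
wrist_force: [3.1, -2.2, -13.2]
grip_width: 0.168
t: 9.35
tcp_pos: [0.6157, -0.0914, 0.1959]
wrist_force: [3.9, -2.0, -14.5]
grip_width: 0.17
t: 9.45
tcp_pos: [0.6157, -0.0914, 0.1965]
wrist_force: [4.8, -1.1, -14.3]
grip_width: 0.174
t: 9.55
tcp_pos: [0.6157, -0.0914, 0.1974]
wrist_force: [3.5, -1.6, -11.2]
grip_width: 0.167
```

```bash
for i in 1; do python3 -m jog '[0,0,-0.08,0,0,0]' ; python3 -m jog '[0,0,-0.08,0,0,0]'; python3 -m jog '[0,0,-0.08,0,0,0]';python3 -m jog '[0,0,-0.08,0,0,0]'; done | grep -v rot
```

```text
t: 9.65
tcp_pos: [0.6157, -0.0914, 0.1985]
wrist_force: [2.3, -1.1, -9.7]
grip_width: 0.17
t: 9.75
tcp_pos: [0.6157, -0.0914, 0.1999]
wrist_force: [1.0, -1.3, -8.5]
grip_width: 0.171
t: 9.85
tcp_pos: [0.6157, -0.0914, 0.2015]
wrist_force: [1.2, -0.6, -9.2]
grip_width: 0.169
t: 9.95
tcp_pos: [0.6157, -0.0914, 0.2023]
wrist_force: [4.9, -1.2, -16.7]
grip_width: 0.171
```

```bash
python3 - <<'E'
from h import *
print(get_state()['wrist_force'],get_state()['tcp_pos'])
p,d=grab_frame('scene');u0,u1,v0,v1=235,335,250,350
cv2.imwrite(f'pics/s3c.png',cv2.resize(np.clip(p[v0:v1,u0:u1]*2.,0,255).astype('uint8'),None,fx=6,fy=6,interpolation=cv2.INTER_CUBIC))
print(get_state()['wrist_force'],get_state()['tcp_pos'])
E
python3 -m jog '[0,0,-0.05,0,0,0]'
```

```text
[  4.92232338  -1.18101219 -16.72000699] [ 0.61569426 -0.09137369  0.20231545]
[  3.29120811  -1.51525696 -11.79338372] [ 0.61569786 -0.09138861  0.20223856]
t: 10.1
tcp_pos: [0.6157, -0.0914, 0.2023]
eef_rot: [-3.139, -0.0, 1.621]
wrist_force: [4.8, -2.5, -13.4]
grip_width: 0.171
```

View pics/s3c.png

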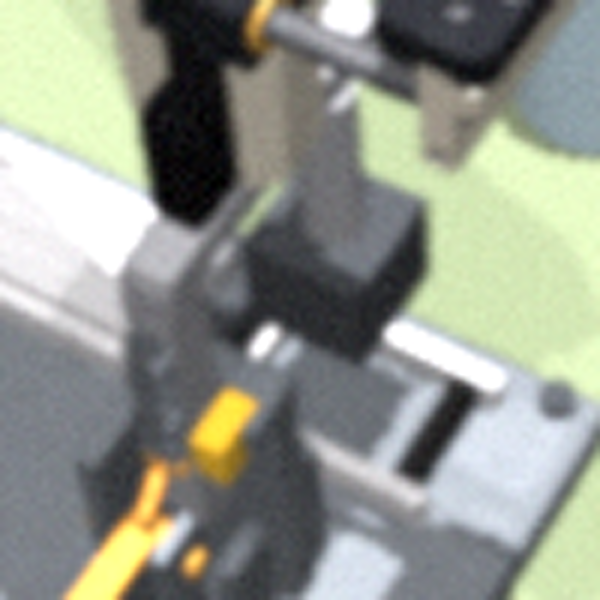

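```bash
for i in 1; do python3 -m jog '[0,0,0.06,0,0,0]' ; python3 -m jog '[0,0,0.06,0,0,0]'; python3 -m jog '[0,0,0.06,0,0,0]';python3 -m jog '[0,0,0.06,0,0,0]';python3 -m jog '[0,0,0,0,0,0,0,0,0,0,0,0]'; done | grep -v rot
```

```text
t: 10.2
tcp_pos: [0.6157, -0.0914, 0.2022]
wrist_force: [2.3, -0.7, -5.1]
grip_width: 0.172
t: 10.3
tcp_pos: [0.6157, -0.0914, 0.2022]
wrist_force: [2.3, -1.1, -6.2]
grip_width: 0.166
t: 10.4
tcp_pos: [0.6157, -0.0914, 0.2022]
wrist_force: [0.6, -1.5, -6.6]
grip_width: 0.171
t: 10.5
tcp_pos: [0.6157, -0.0914, 0.2022]
wrist_force: [1.6, -0.7, -6.7]
grip_width: 0.173
t: 10.7
tcp_pos: [0.6157, -0.0914, 0.2022]
wrist_force: [1.7, -1.9, -7.4]
grip_width: 0.171
```

```bash
for i in 1; do python3 -m jog '[0,0,0.12,0,0,0]' ; python3 -m jog '[0,0,0.12,0,0,0]'; python3 -m jog '[0,0,0.12,0,0,0]';python3 -m jog '[0,0,0.12,0,0,0]'; done | grep -v rot
```

```text
t: 10.8
tcp_pos: [0.6157, -0.0914, 0.2015]
wrist_force: [1.4, -0.7, -4.0]
grip_width: 0.173
t: 10.9
tcp_pos: [0.6157, -0.0913, 0.2008]
wrist_force: [1.3, -0.6, -5.1]
grip_width: 0.171
t: 11.0
tcp_pos: [0.6157, -0.0914, 0.2]
wrist_force: [1.3, -0.8, -4.0]
grip_width: 0.17
t: 11.1
tcp_pos: [0.6158, -0.0914, 0.1996]
wrist_force: [-0.8, -0.3, 0.4]
grip_width: 0.169
```

```bash
python3 -m jog '[0,0,0,0,0,0,0,0,0,0,0,0,0,0,0,0,0,0,0,0,0,0,0,0,0,0,0,0,0,0,0,0,0,0,0,0]' -0.3;  python3 -m jog '[0,0,0,0,0,0,0,0,0,0,0,0,0,0,0,0,0,0]'
```

```text
t: 11.7
tcp_pos: [0.6157, -0.0915, 0.2025]
eef_rot: [3.14, -0.002, 1.62]
wrist_force: [-0.0, -0.4, 0.1]
grip_width: 0.629
t: 12.0
tcp_pos: [0.6156, -0.0915, 0.2023]
eef_rot: [3.141, -0.002, 1.619]
wrist_force: [-0.1, 0.5, -0.1]
grip_width: 0.648
```

```bash
python3 -m jog '[0,0,-2,0,0,0,0,0,-2,0,0,0,0,0,-2,0,0,0,0,0,-1,0,0,0,0,0,0,0,0,0]' 1; python3 -c "
from cell import *;print(get_state()['joint_pos'])"
python3 - <<'E'
from h import *
for n,(u0,u1,v0,v1) in dict(scene=(165,345,200,360)).items():
    p,d=grab_frame(n);cv2.imwrite(f'pics/{n}4c.png',cv2.resize(np.clip(p[v0:v1,u0:u1]*1.6,0,255).astype('uint8'),None,fx=3.7,fy=3.7,interpolation=cv2.INTER_CUBIC))
E
python3 go.py .437 -.060 .27 .05;python3 go.py .437 -.060 .27 3.19
```

```text
t: 12.5
tcp_pos: [0.6147, -0.0914, 0.2732]
eef_rot: [-3.139, -0.003, 1.619]
wrist_force: [0.1, 0.2, 0.0]
grip_width: 0.268
[-0.10512133  0.54718727  0.3750271   1.43474829 -0.20773012  1.20193183
  0.34417007]
t 12.55 tcp [ 0.6143 -0.0913  0.2725] rot [-3.1375e+00 -2.9000e-03  1.6192e+00] F [-0.71  0.45 -0.29] g 0.22755631786577854
shift cm (tool) [  3.98 -17.56   0.33] turn deg [-3.100e-01  5.000e-02  8.991e+01]
t 12.55 tcp [ 0.6143 -0.0913  0.2725] rot [-3.1375e+00 -2.9000e-03  1.6192e+00] F [-0.71  0.45 -0.29] g 0.22755631786577854
shift cm (tool) [  3.98 -17.56   0.33] turn deg [-5.0e-02 -3.1e-01 -9.0e+01]
```

View pics/scene4c.png

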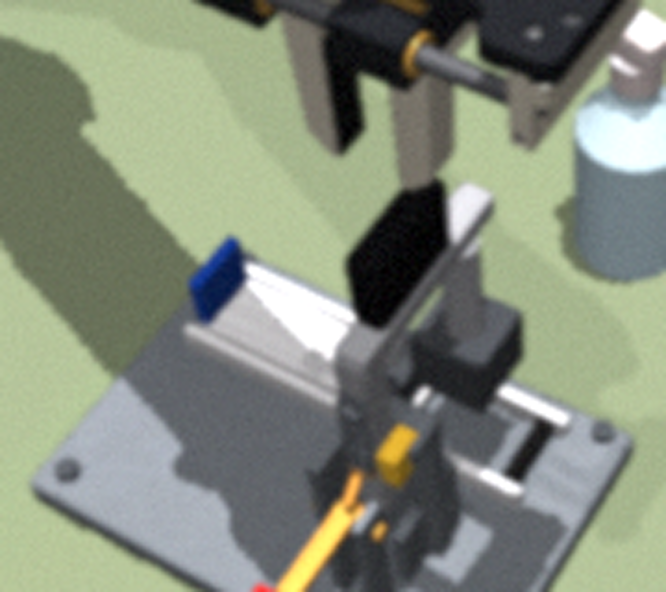

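```bash
python3 -m jog '[1,-4.4,0,0,0,0,1,-4.4,0,0,0,0,1,-4.4,0,0,0,0,1,-4.4,0,0,0,0,0,0,0,0,0,8.2,0,0,0,0,0,8.2,0,0,0,0,0,8.2,0,0,0,0,0,8.2,0,0,0,0,0,8.2,0,0,0,0,0,8.2,0,0,0,0,0,8.2,0,0,0,0,0,8.2,0,0,0,0,0,8.2,0,0,0,0,0,8.2,0,0,0,0,0,8.2,0,0,0,0,0,0]'
python3 go.py .437 -.060 .27 .05
python3 - <<'E'
from h import *
for n,(u0,u1,v0,v1) in dict(top=(345,505,195,365)).items():
    p,d=grab_frame(n);cv2.imwrite(f'pics/{n}5c.png',cv2.resize(np.clip(p[v0:v1,u0:u1]*1.6,0,255).astype('uint8'),None,fx=3.5,fy=3.5,interpolation=cv2.INTER_CUBIC))
E
```

```text
t: 14.15
tcp_pos: [0.4132, -0.0549, 0.2537]
eef_rot: [-3.136, 0.046, -0.018]
wrist_force: [0.9, 0.2, -0.4]
grip_width: 0.004
t 14.15 tcp [ 0.4132 -0.0549  0.2537] rot [-3.1364  0.0458 -0.0183] F [ 0.94  0.2  -0.35] g 0.003981229736012642
shift cm (tool) [ 2.31  0.46 -1.74] turn deg [-0.39  2.61 -3.92]
```

View pics/top5c.png

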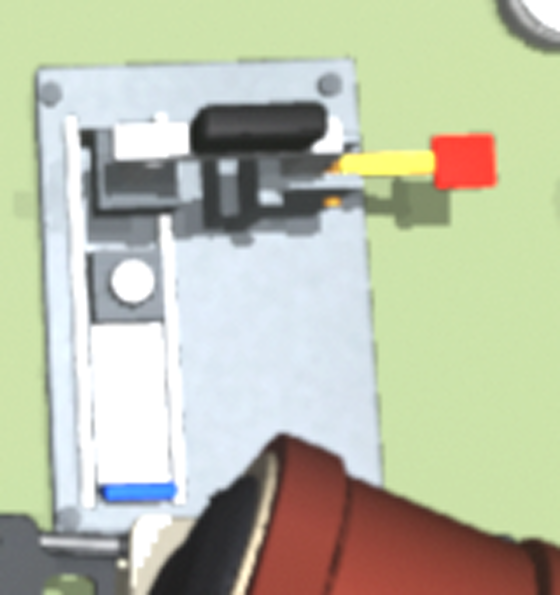

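```bash
python3 -m jog '[1,0.2,0,-0.2,1.3,-2,1,0.2,0,-0.2,1.3,-2,0,0,2,0,0,0,0,0,2,0,0,0,0,0,2,0,0,0,0,0,2,0,0,0,0,0,0,0,0,0]'
python3 go.py .437 -.060 .05 .05
```

```text
t: 14.9
tcp_pos: [0.4328, -0.058, 0.1686]
eef_rot: [-3.14, 0.001, 0.081]
wrist_force: [-0.7, -0.5, 0.3]
grip_width: 0.003
t 14.9 tcp [ 0.4328 -0.058   0.1686] rot [-3.1404e+00  8.0000e-04  8.1100e-02] F [-0.68 -0.47  0.28] g 0.0034948912709029376
shift cm (tool) [ 0.42  0.25 11.86] turn deg [-0.06  0.05  1.78]
```

```bash
python3 -m jog '[0,0.2,2,0,0,1.7,0,0,2,0,0,0,0,0,2,0,0,0,0,0,2,0,0,0,0,0,0,0,0,0]'
python3 go.py .437 -.060 .045 .05
```

```text
t: 15.4
tcp_pos: [0.4364, -0.0602, 0.0891]
eef_rot: [-3.14, -0.006, 0.061]
wrist_force: [-0.0, -0.2, -0.6]
grip_width: 0.005
t 15.4 tcp [ 0.4364 -0.0602  0.0891] rot [-3.14   -0.0058  0.0614] F [-0.02 -0.21 -0.55] g 0.005286428283436011
shift cm (tool) [ 0.04 -0.01  4.41] turn deg [-0.09 -0.33  0.66]
```

```bash
python3 -m jog '[0,0,1.5,0,-0.3,0.6,0,0,1.5,0,0,0,0,0,1.2,0,0,0,0,0,0,0,0,0]'
python3 go.py .5 -.0556 .045 .05
python3 - <<'E'
from h import *
for n,(u0,u1,v0,v1) in dict(scene=(145,325,180,340)).items():
    p,d=grab_frame(n);cv2.imwrite(f'pics/{n}6c.png',cv2.resize(np.clip(p[v0:v1,u0:u1]*1.6,0,255).astype('uint8'),None,fx=3.5,fy=3.5,interpolation=cv2.INTER_CUBIC))
E
```

```text
t: 15.8
tcp_pos: [0.4413, -0.0606, 0.0507]
eef_rot: [-3.14, -0.01, 0.056]
wrist_force: [-0.5, -0.0, 0.8]
grip_width: 0.002
t 15.8 tcp [ 0.4413 -0.0606  0.0507] rot [-3.14   -0.0098  0.0564] F [-0.51 -0.01  0.81] g 0.0017965163739017316
shift cm (tool) [ 5.88 -0.16  0.63] turn deg [-0.09 -0.56  0.37]
```

View pics/scene6c.png

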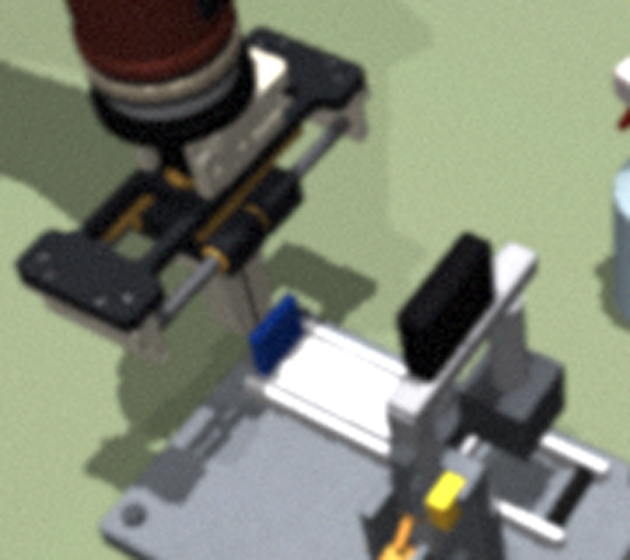

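```bash
python3 -m jog '[0.3,0,0.1,0,-0.5,0,0.3,0,0,0,0,0,0.3,0,0,0,0,0,0.3,0,0,0,0,0,0.3,0,0,0,0,0,0.3,0,0,0,0,0]'
python3 -m jog '[0.3,0,0,0,0,0,0.3,0,0,0,0,0,0.3,0,0,0,0,0,0.3,0,0,0,0,0]'
```

```text
t: 16.45
tcp_pos: [0.4609, -0.0597, 0.0532]
eef_rot: [-3.14, -0.003, 0.058]
wrist_force: [-1.7, 0.1, -1.1]
grip_width: 0.005
t: 16.85
tcp_pos: [0.4737, -0.0589, 0.0532]
eef_rot: [-3.14, -0.002, 0.058]
wrist_force: [-1.5, -0.3, -1.3]
grip_width: 0.004
```

```bash
python3 -m jog '[0.3,0,0,0,0,0,0.3,0,0,0,0,0,0.2,0,0,0,0,0,0.2,0,0,0,0,0]'
python3 -m jog '[0.2,0,0,0,0,0,0.15,0,0,0,0,0]'
python3 -m jog '[0.15,0,0,0,0,0]'
python3 -m jog '[0.15,0,0,0,0,0]'
python3 -m jog '[0.15,0,0,0,0,0]'
```

```text
t: 17.25
tcp_pos: [0.4849, -0.0583, 0.0532]
eef_rot: [-3.14, -0.002, 0.058]
wrist_force: [-1.0, 0.3, -0.2]
grip_width: 0.005
t: 17.45
tcp_pos: [0.4887, -0.058, 0.0532]
eef_rot: [-3.14, -0.002, 0.058]
wrist_force: [-1.5, -0.1, 0.5]
grip_width: 0.005
t: 17.55
tcp_pos: [0.4903, -0.058, 0.0532]
eef_rot: [-3.14, -0.002, 0.058]
wrist_force: [-1.1, 0.6, -0.2]
grip_width: 0.005
t: 17.65
tcp_pos: [0.492, -0.0579, 0.0532]
eef_rot: [-3.14, -0.002, 0.058]
wrist_force: [-1.2, -1.1, 0.5]
grip_width: 0.005
t: 17.75
tcp_pos: [0.4935, -0.0578, 0.0532]
eef_rot: [-3.14, -0.002, 0.058]
wrist_force: [-0.5, -0.8, -0.1]
grip_width: 0.006
```

```bash
for i in 1; do python3 -m jog '[0.1,0,0,0,0,0]'
python3 -m jog '[0.08,0,0,0,0,0]'
python3 -m jog '[0.08,0,0,0,0,0]'
python3 -m jog '[0.08,0,0,0,0,0]'; python3 -m jog '[0.08,0,0,0,0,0]'; done | egrep 'tcp|force'
```

```text
tcp_pos: [0.4947, -0.0577, 0.0532]
wrist_force: [-0.8, 0.2, -0.6]
tcp_pos: [0.4956, -0.0577, 0.0532]
wrist_force: [-1.0, -0.4, 0.5]
tcp_pos: [0.4965, -0.0576, 0.0532]
wrist_force: [-1.4, -0.4, -0.6]
tcp_pos: [0.4973, -0.0575, 0.0532]
wrist_force: [-0.8, -0.3, 0.3]
tcp_pos: [0.4981, -0.0575, 0.0532]
wrist_force: [-1.8, -0.5, 0.6]
```

```bash
for i in 1; do python3 -m jog '[0.08,0,0,0,0,0]'
python3 -m jog '[0.06,0,0,0,0,0]'
python3 -m jog '[0.06,0,0,0,0,0]'
python3 -m jog '[0.06,0,0,0,0,0]'; done | egrep 'tcp|force'
```

```text
tcp_pos: [0.4984, -0.0575, 0.0532]
wrist_force: [-3.2, -0.6, 1.7]
tcp_pos: [0.4984, -0.0575, 0.0532]
wrist_force: [-2.9, -0.2, 2.0]
tcp_pos: [0.4984, -0.0575, 0.0532]
wrist_force: [-2.1, -0.2, 1.8]
tcp_pos: [0.4984, -0.0575, 0.0532]
wrist_force: [-2.9, -1.0, 1.8]
```

```bash
for i in 1; do python3 -m jog '[0.12,0,0,0,0,0]'
python3 -m jog '[0.18,0,0,0,0,0]'
 done | egrep 'tcp|force'
```

```text
tcp_pos: [0.4984, -0.0574, 0.0532]
wrist_force: [-4.4, 0.0, 4.5]
tcp_pos: [0.4984, -0.0574, 0.0531]
wrist_force: [-5.3, -1.3, 5.2]
```

```bash
for i in 1; do python3 -m jog '[0.24,0,0,0,0,0]'
python3 -m jog '[0.28,0,0,0,0,0]'
 done | egrep 'tcp|force'
```

```text
tcp_pos: [0.4984, -0.0574, 0.0529]
wrist_force: [-7.4, -0.1, 5.7]
tcp_pos: [0.4983, -0.0573, 0.0527]
wrist_force: [-7.8, -2.0, 6.1]
```

```bash
python3 -m jog '[-0.5,0,0,0,0,0,-1,0,0,0,0,0,-1,0,0,0,0,0,0,0,-2,0,0,0,0,0,-3,0,0,0,0,0,-4,0,0,0,0,0,-4,0,0,0,0,0,-4,0,0,0,0,0,-3,0,0,0,0,0,0,0,0,0]'
python3 - <<'E'
from h import *
for n,(u0,u1,v0,v1) in dict(scene=(165,345,200,360),top=(345,505,195,365)).items():
    p,d=grab_frame(n);np.savez(n+'7.npz',p=p,d=d);cv2.imwrite(f'pics/{n}7c.png',cv2.resize(np.clip(p[v0:v1,u0:u1]*1.6,0,255).astype('uint8'),None,fx=3.5,fy=3.5,interpolation=cv2.INTER_CUBIC))
    P=cloud(n,d);hsv=cv2.cvtColor(p,cv2.COLOR_BGR2HSV);m=(abs(hsv[...,0].astype(int)-118)<10)&(hsv[...,1]>150)&(hsv[...,2]>50);m[:v0]=0;m[v1:]=0;m[:,:u0]=0;m[:,u1:]=0
    print(n,m.sum(),np.nanmedian(P[m],0) if m.any() else '')
E
```

```text
t: 20.05
tcp_pos: [0.4771, -0.0592, 0.2606]
eef_rot: [-3.134, 0.004, 0.056]
wrist_force: [0.1, -0.5, -0.3]
grip_width: 0.003
scene 104 [ 0.51332109 -0.05904168  0.06429539]
top 0
```

View pics/scene7c.png

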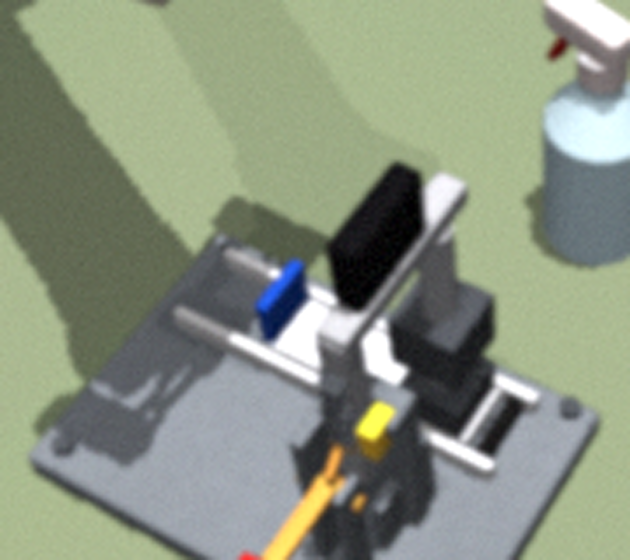

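View pics/top7c.png

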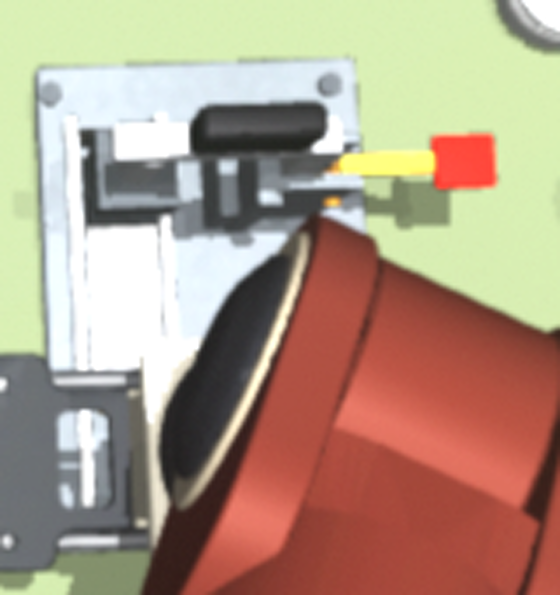

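```bash
python3 -m jog '[0,3.8,-1,0,0,0,0,3.8,0,0,0,0,2.5,3.8,0,0,0,0,3.5,3.8,0,0,0,0,3.5,0,0,0,0,0,3.5,0,0,0,0,0,0,0,0,0,0,-8.2,0,0,0,0,0,-8.2,0,0,0,0,0,-8.2,0,0,0,0,0,-8.2,0,0,0,0,0,-8.2,0,0,0,0,0,-8.2,0,0,0,0,0,-8.2,0,0,0,0,0,-8.2,0,0,0,0,0,-8.2,0,0,0,0,0,-8.2,0,0,0,0,0,-8.2,0,0,0,0,0,0]'
python3 go.py .622 -.2115 .15 1.6208
```

```text
t: 21.95
tcp_pos: [0.6005, -0.1951, 0.2123]
eef_rot: [-3.069, -0.057, 1.695]
wrist_force: [0.8, 0.9, 0.3]
grip_width: 0.002
t 21.95 tcp [ 0.6005 -0.1951  0.2123] rot [-3.0687 -0.057   1.695 ] F [0.75 0.94 0.31] g 0.002197245421547916
shift cm (tool) [-2.25  2.37  5.96] turn deg [-4.29 -3.11  4.37]
```

```bash
python3 -m jog '[-0.7,1.2,0,-2.1,-1.5,2.2,-0.7,1.2,0,-2.1,-1.5,2.2,0,0,0,0,0,0,0,0,0,0,0,0]'
python3 go.py .622 -.2115 .15 1.6208
```

```text
t: 22.35
tcp_pos: [0.6231, -0.2052, 0.2032]
eef_rot: [-3.131, -0.007, 1.606]
wrist_force: [0.3, -0.4, -0.5]
grip_width: 0.004
t 22.35 tcp [ 0.6231 -0.2052  0.2032] rot [-3.1313 -0.0071  1.6065] F [ 0.3  -0.43 -0.53] g 0.003794616990755132
shift cm (tool) [-0.66 -0.08  5.31] turn deg [-0.59 -0.41 -0.82]
```

```bash
python3 -m jog '[-0.6,-0.1,1.5,-0.6,-0.4,-0.8,0,0,1.5,0,0,0,0,0,1.5,0,0,0,0,0,1.2,0,0,0,0,0,0,0,0,0]'
python3 go.py .622 -.2115 .12 1.6208
```

```text
t: 22.85
tcp_pos: [0.62, -0.21, 0.1421]
eef_rot: [-3.137, -0.004, 1.618]
wrist_force: [-0.4, 0.8, -0.3]
grip_width: 0.005
t 22.85 tcp [ 0.62   -0.21    0.1421] rot [-3.1367 -0.0041  1.6183] F [-0.42  0.8  -0.27] g 0.004532219271689226
shift cm (tool) [-0.17  0.2   2.21] turn deg [-0.28 -0.24 -0.14]
```

```bash
python3 -m jog '[-0.2,0.2,1.2,-0.2,-0.2,0,0,0,1,0,0,0,0,0,0.6,0,0,0,0,0,0,0,0,0]'
python3 go.py .622 -.2115 .09 1.6208
python3 - <<'E'
from h import *
for n,(u0,u1,v0,v1) in dict(scene=(165,345,250,410)).items():
    p,d=grab_frame(n);np.savez(n+'8.npz',p=p,d=d);cv2.imwrite(f'pics/{n}8c.png',cv2.resize(np.clip(p[v0:v1,u0:u1]*1.6,0,255).astype('uint8'),None,fx=3.5,fy=3.5,interpolation=cv2.INTER_CUBIC))
E
```

```text
t: 23.25
tcp_pos: [0.6228, -0.212, 0.1125]
eef_rot: [-3.142, -0.0, 1.618]
wrist_force: [-0.0, -0.0, -0.6]
grip_width: 0.006
t 23.25 tcp [ 0.6228 -0.212   0.1125] rot [-3.1416e+00 -3.0000e-04  1.6180e+00] F [-0.02 -0.01 -0.58] g 0.005726840955291148
shift cm (tool) [ 0.05 -0.08  2.25] turn deg [-0.   -0.02 -0.16]
```

View pics/scene8c.png

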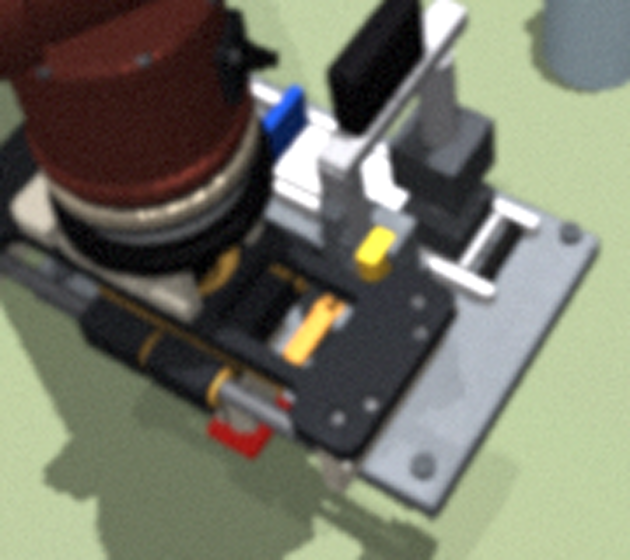

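```bash
for i in 1; do python3 -m jog '[0,-0.05,0.3,0,0,0,0,0,0.3,0,0,0,0,0,0.2,0,0,0]';python3 -m jog '[0,0,0.2,0,0,0]';python3 -m jog '[0,0,0.2,0,0,0]';python3 -m jog '[0,0,0.2,0,0,0]';python3 -m jog '[0,0,0.2,0,0,0]';python3 -m jog '[0,0,0.2,0,0,0]'; done | egrep 'tcp|force'
```

```text
tcp_pos: [0.6236, -0.2126, 0.106]
wrist_force: [-1.1, 0.5, 0.1]
tcp_pos: [0.6237, -0.2126, 0.104]
wrist_force: [0.1, 0.3, -0.3]
tcp_pos: [0.6239, -0.2127, 0.1021]
wrist_force: [-0.5, -0.6, 3.8]
tcp_pos: [0.6239, -0.213, 0.1006]
wrist_force: [-1.5, -0.1, 4.6]
tcp_pos: [0.6239, -0.2132, 0.0992]
wrist_force: [-1.4, -0.5, 4.0]
tcp_pos: [0.6239, -0.2134, 0.0976]
wrist_force: [-1.7, -0.3, 4.5]
```

```bash
for i in 1; do python3 -m jog '[0,0,0.2,0,0,0,0,0,0.2,0,0,0]';python3 -m jog '[0,0,0.2,0,0,0]';python3 -m jog '[0,0,0.2,0,0,0]';python3 -m jog '[0,0,0.15,0,0,0]'; done | egrep 'tcp|force'
```

```text
tcp_pos: [0.624, -0.2138, 0.0938]
wrist_force: [-0.6, -0.4, 2.8]
tcp_pos: [0.624, -0.2139, 0.0914]
wrist_force: [-1.0, 0.4, 0.5]
tcp_pos: [0.624, -0.2139, 0.0888]
wrist_force: [0.1, -0.6, 1.8]
tcp_pos: [0.6241, -0.2139, 0.0872]
wrist_force: [-2.1, 0.7, 9.6]
```

```bash
for i in 1; do python3 -m jog '[0,0,-0.05,0,0,0,0,0,0,0,0,0]'; python3 -m jog '[0,0,0,0,0,0,0,0,0,0,0,0,0,0,0,0,0,0,0,0,0,0,0,0]';  python3 -m jog '[0,0,0,0,0,0,0,0,0,0,0,0,0,0,0,0,0,0,0,0,0,0,0,0]'; done | egrep 'tcp|force'
python3 - <<'E'
from h import *
for n,(u0,u1,v0,v1) in dict(scene=(165,345,250,410)).items():
    p,d=grab_frame(n);np.savez(n+'9.npz',p=p,d=d);cv2.imwrite(f'pics/{n}9c.png',cv2.resize(np.clip(p[v0:v1,u0:u1]*1.6,0,255).astype('uint8'),None,fx=3.5,fy=3.5,interpolation=cv2.INTER_CUBIC))
E
```

```text
tcp_pos: [0.624, -0.2139, 0.0877]
wrist_force: [-0.7, -0.1, 3.0]
tcp_pos: [0.624, -0.2139, 0.0877]
wrist_force: [-1.2, 0.9, 2.3]
tcp_pos: [0.624, -0.2139, 0.0877]
wrist_force: [-1.5, 0.4, 2.9]
```

View pics/scene9c.png

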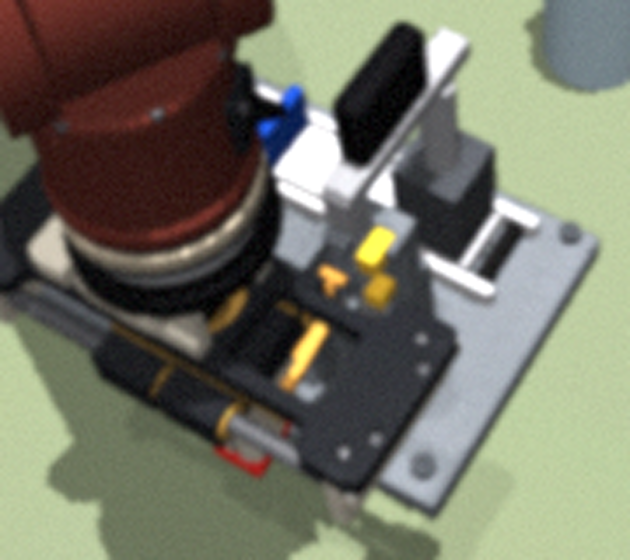

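```bash
python3 -m jog '[0,0,-0.3,0,0,0,0,0,-0.5,0,0,0,0,0,-1,0,0,0,0,0,-2,0,0,0,0,0,-3,0,0,0,0,0,-4,0,0,0,0,0,-4,0,0,0,0,0,-4,0,0,0,0,-4,-1,0,0,0,0,-4,0,0,0,0,0,-4,0,0,0,0,0,-3,0,0,0,0,0,0,0,0,0,0]'
python3 - <<'E'
from h import *
print(get_state()['wrist_force'])
for n,(u0,u1,v0,v1) in dict(scene=(165,345,250,410),top=(345,505,195,365)).items():
    p,d=grab_frame(n);np.savez(n+'10.npz',p=p,d=d);cv2.imwrite(f'pics/{n}10c.png',cv2.resize(np.clip(p[v0:v1,u0:u1]*1.6,0,255).astype('uint8'),None,fx=3.5,fy=3.5,interpolation=cv2.INTER_CUBIC))
    if n=='scene': cv2.imwrite('pics/s10full.png',p)
    X=cloud(n,d)
    mk=(X[...,2]>.18)&(X[...,2]<.24)&(abs(X[...,0]-.615)<.02)&(abs(X[...,1]+.09)<.022)
    q=X[mk];print(n,mk.sum(),np.nanpercentile(q[:,2],97) if len(q) else '')
P=np.load('scene7.npz');X=cloud('scene',P['d']);mk=(X[...,2]>.18)&(X[...,2]<.27)&(abs(X[...,0]-.615)<.02)&(abs(X[...,1]+.09)<.022);print('before',np.nanpercentile(X[mk][:,2],97))
E
```

```text
t: 26.95
tcp_pos: [0.4698, -0.2183, 0.2969]
eef_rot: [3.13, 0.002, 1.621]
wrist_force: [0.3, -0.4, 0.3]
grip_width: 0.008
[ 0.32717306 -0.40967307  0.26887423]
scene 475 0.21415369097727496
top 394 0.21463875952141373
before 0.23661805676422665
```

View pics/scene10c.png

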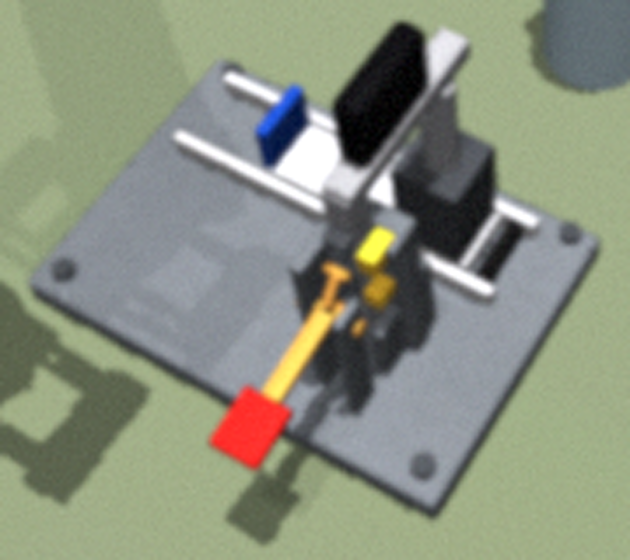

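View pics/s10full.png

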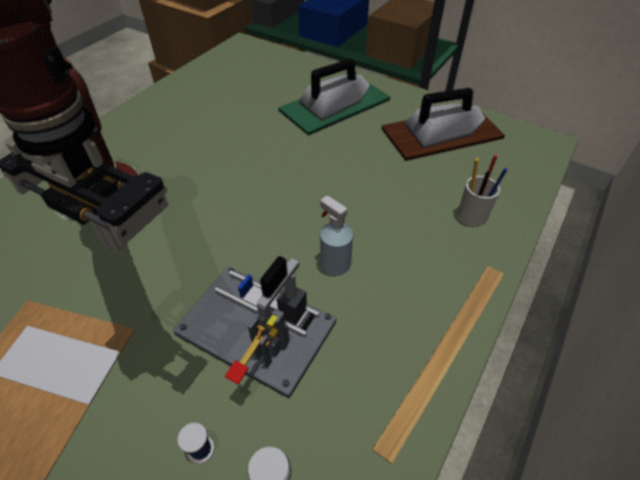

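The cup has dropped 22.4 mm (22.5 expected) and rests on the die. The tab has sprung back, the bystanders at (195,443), (269,468) and (336,250) have not moved, and the arm is clear.

```bash
python3 -c "
from cell import *
close_job()"
```

```text
the job is handed in; nothing more can be done
```

The press job is done and handed in at about 27 s of the 72 s allowed, with no check failing.

- **Rail:** I raised it four teeth until the lug met the top stop. Wrist pull peaked at 16.7 N, of which I estimate about 8–11 N was on the stop after taking off the normal pull of the rail. I then lowered it 2.5 mm onto the highest tooth and let go; it stayed up.
- **Carriage:** I pushed it home and it seated with about 6 N at the stop. The plate moved 50 mm. Contact came about 2.5 mm earlier than I had predicted, which I put down to finger thickness and calibration. The reading held steady there, and the picture showed the die under the cup.
- **Tab:** I pressed it about 15 mm, with a peak of 9.6 N. That means it briefly came close to its stop or touched it, but under the 15 N limit. I eased off at once and held it while the cup sank.
- **Last checks:** The handle top fell from 0.2366 m to 0.2142 m, which is 22.4 mm against 22.5 mm expected. The tab had sprung back, and the arm was clear with the wrist force near zero. The spool, tin and spray bottle appear unmoved in the scene picture.

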